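Set a rivet with the mallet

TASK

Pick up the mallet and strike the brass-capped punch of the rivet setter with it, a brisk downward blow rather than a slow push, until the cap is fully home on its guide. Use only the mallet on that setter and leave the black-capped punch beside it alone. Then stand the mallet back on the bench on its striking face and let go.

Things in the scene. Friction and masses are not known exactly. Their poses are not given: they have to be found in the camera images.
- mallet: Loose mallet, 0.3 kg, standing on its striking face. Head: dark steel cylinder with white end faces, 44 mm diameter, 70 mm tall, axis z. Handle: level wooden bar 20 mm wide (y), 26 mm tall, centre 40 mm above the lower face, along -x from x=-20 to x=-114 mm, then a 24 mm wide butt to -128 mm; best gripped from above near the head, x=-38 mm. Origin: centre of the lower face.
- brass_setter: Green rivet setter fixed to the bench: foot 12 mm high, from 38 mm to -x to 58 mm to +x of the origin and 32 mm to either side; behind it a column with an arm and a round guide, top 50 mm up. In it an upright sprung punch with a round BRASS cap, 26 mm diameter, 10 mm thick; cap top 74 mm above the bench when up, 60 mm when home. Origin: on the bench under the punch; z up.
- brass_punch (a joint): How far the brass-capped punch has been driven down, in m: 0 is up, 0.014 is fully home with the cap down on the guide (rigid stop). It starts between 0 and 0.003. Its spring and tight sleeve resist with 6 to 8 N; it stays where it is driven to.
- black_cap (a point): Centre of the top of the BLACK cap, 74 mm above the bench, on a second setter that is alike except for its cap and stands at much the same yaw. Not to be moved.
Mind the look-alikes: they are no part of the job. Leave any red look-alike of the mallet alone.

How it is judged:
On the way:
1. the held mallet strikes the brass-capped punch: it drives it down at more than 40 mm/s (velocity of joint brass_punch above 0.04 m/s and contact force between mallet and brass_setter above 1 N and contact force between the fingers and mallet above 1 N).
At the end, for the whole second after the job is handed in: The brass-capped punch is home (within 2.5 mm of its stop), and the mallet stands still on the bench on its striking face (origin less than 12 mm above the bench, head within 11 degrees of upright), released (value of joint brass_punch above 0.0115 m and height (world z) of mallet below 0.012 m and angle between mallet's own z axis and vertical below 0.2 rad and linear speed of mallet below 0.02 m/s); the robot touches nothing.
It fails at once if the black-capped punch is moved more than 3 mm (distance of black_cap from where it was at the start of the episode above 0.003 m).
It fails at once if the fingers push on the brass setter (more than 3 N) (contact force between the fingers and brass_setter above 3 N).
It also fails if it takes over 38 s, if anything falls off the work surface, if the arm or the gripper's body presses on something with over 40 N, if the wrist force passes 120 N, or if a joint passes its speed limit or range.

ROBOT

A 7-joint arm with a two-finger parallel gripper is mounted at the origin on the work surface; the furniture and walls round the work are solid. World frame = base frame: x ahead of the robot, y to its left, z up, the work surface at z = 0. Lengths are in m, angles in rad, forces in N, time in s.
With the tool pointing down it reaches from about 0.4 to 0.925 m from the base axis. Payload 5.6 kg.
Tool frame: the origin (TCP) lies between the finger pads; the fingertips stand 25 mm ahead of it and the grasp point (between the pads) lies 6 mm ahead of it; z points along the fingers, y is the line along which they close (so a half turn about z gives the same grasp; the last joint's range is limited). The gripper opens to 85 mm and grips with 20 to 120 N. Pads are 22 mm wide; open, the fingers measure 114 mm over their backs; the gripper's body (76 mm by 85 mm) begins 54 mm behind the grasp point. The pads swing forward as they close: fully open they stand 13 mm farther back than shut.
Start: joints at [1.276, 0.468, -0.012, 1.603, 0.006, 1.071, -0.056], TCP at [0.162, -0.63, 0.256] pointing down, gripper open.
Joint ranges: [-2.53, 2.53], [-0.31, 2.02], [-1.57, 1.55], [0.28, 2.44], [-1.29, 4.43], [0.15, 1.84], [-2.92, 2.92]. Speed limits (rad/s): [2.57, 2.57, 3.14, 3.14, 3.14, 3.14, 3.14].

INTERFACE

Orientations are given as [roll, pitch, yaw] about the fixed x, y, z axes, in that order (R = Rz(yaw) Ry(pitch) Rx(roll)).
In Python, from plant import bot gives the robot as it stands.
- The arm moves only by the tool jog_arm, never from a script. Its argument "targets" is a list of rows, each a list of 7 numbers: the shift along the tool's x, y, z in mm, then the turn, a rotation vector about the tool's x, y, z in degrees, then the opening, from 0 (shut) to 1 (fully open). A call has 1 to 8 rows; each row shifts and turns the commanded pose from where the row before left it, along the tool's axes as they then stand; what a row does not reach is not made up. A row lasts 1/10 s, in which the tool goes at most 50 mm and 8.59 degrees, less where a joint would pass 70% of its speed; a pose out of reach is approached as far as the arm can. A call is refused whole if a number of a shift passes 50 or a number of a turn 8.59, either way. A call with a gripper value outside its range is refused whole. The fingers move at their own pace and stop on an object; "squeeze" is the grip in N (left out, the last holds). Time passes only in rows, so rows that do not move let the fingers close. It gives the time, the measured TCP pose, the force and the opening at its end, in the units of the state.
- bot.observe(): the state, without advancing time (a new reading comes with each control period).
- bot.camera(name): name is "side" or "top" or "wrist"; returns the picture (384x512x3 uint8, red, green, blue); there is no depth.
- bot.calibration(name): a dict with "camera_matrix" (3x3 intrinsics, pixels), "k1" (the pictures are not rectified: a ray, as slopes to the right and down, at radius r is drawn at 1 + k1 r^2 times it, then the intrinsics apply), "pose" (4x4, takes a point from camera to world coordinates); the wrist camera has in their place "tool_from_camera" (4x4, takes a point from camera to tool coordinates, whose origin is the TCP and whose axes are the flange's). Camera axes: x right, y down, z forward; pixel columns grow to the right and rows downward; lengths in m; the calibration is good to about 2 mm. A picture is of the moment at which its call begins: read the wrist's pose just before it. calibration takes no time and is no camera call.
- bot.sign_off(): hands the job in, once; it reports no verdict.
The state is a dict: "time": time; "joint_positions": joint angles; "joint_velocities": joint speeds; "joint_torque": joint torques, N m; "position": TCP position; "orientation": TCP orientation; "ft_force": force on the tool from outside, world axes, zero at the start; "ft_torque": the same for the moment, N m; "width": opening from 0.0 (shut) to 1.0 (fully open).
Only numpy, scipy, OpenCV 4.12 (cv2) and the standard library are available. Lean on these libraries where they do the work, as an engineer would, in place of code of your own. Each camera call takes 0.05 s, during which the arm holds its last target. There are 200 camera calls.

## Working session

There is one attempt and no reset: what is moved stays moved. The work goes in short steps, Python scripts to look and compute and a tool call to move; the robot and the scene stay as the last step left them, time stands still between calls to the robot, and variables do not carry over. Pictures are saved under pics/ and viewed, on a budget of 10 in all, crops included, one or two more only if the job needs it, and the job is handed in when it is done.

Besides the shell and the picture viewer there is one more tool, called after "Request:" as name(argument=value, ...), one argument or row to a line, values as JSON. jog_arm: Moves the arm, as the interface text tells. Its arguments: {"type":"object","properties":{"targets":{"type":"array"},"squeeze":{"type":"number"}},"required":["targets"]}

```bash
mkdir -p pics; cat > h.py <<'E'
import numpy as np, cv2
from plant import bot
def snap(n,f):
    im=bot.camera(n); cv2.imwrite(f'pics/{f}.png',im[:,:,::-1]); return im
def ray(c,u,v,T=None):
    K=np.array(c['camera_matrix']); k=c['k1']
    d=np.array([(u-K[0,2])/K[0,0],(v-K[1,2])/K[1,1]]); s=d.copy()
    for _ in range(30): s=d/(1+k*(s@s))
    P=np.array(c['pose']) if T is None else T
    return P[:3,3],P[:3,:3]@np.r_[s,1]
def onz(c,u,v,z,T=None):
    o,d=ray(c,u,v,T); return (o+d*(z-o[2])/d[2]).round(4)
def proj(c,p,T=None):
    K=np.array(c['camera_matrix']); P=np.array(c['pose']) if T is None else T
    q=P[:3,:3].T@(np.array(p)-P[:3,3]); s=q[:2]/q[2]; s=s*(1+c['k1']*(s@s))
    return (K[:2,:2]@s+K[:2,2]).round(1)
E
python3 - <<'E'
from h import *
a=snap('top','top0'); b=snap('side','side0')
for n in('top','side'): print(n,np.array(bot.calibration(n)['pose']).round(3).tolist())
s=bot.observe();print(s['time'],s['position'],s['orientation'],s['width'],s['ft_force'])
E
```

```text
top [[0.027, -0.994, 0.103, 0.275], [-0.999, -0.03, -0.027, -0.064], [0.03, -0.102, -0.994, 0.987], [0.0, 0.0, 0.0, 1.0]]
side [[-0.956, -0.179, 0.233, 0.132], [-0.293, 0.639, -0.711, 0.676], [-0.021, -0.748, -0.663, 0.782], [0.0, 0.0, 0.0, 1.0]]
0.1 [ 0.1617697  -0.62905808  0.25543898] [-3.13998404e+00  1.10615370e-04  2.51769353e-01] 1.0020257411607383 [ 0.17583122 -0.34786268  0.46638479]
```

View pics/top0.png

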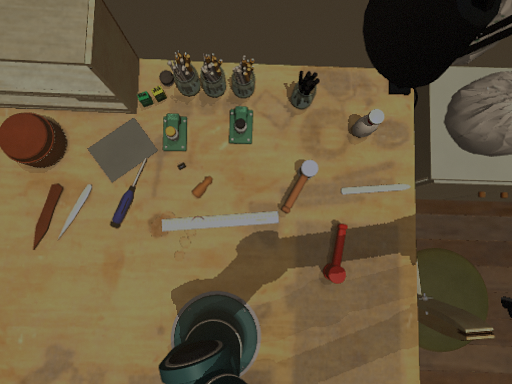

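View pics/side0.png

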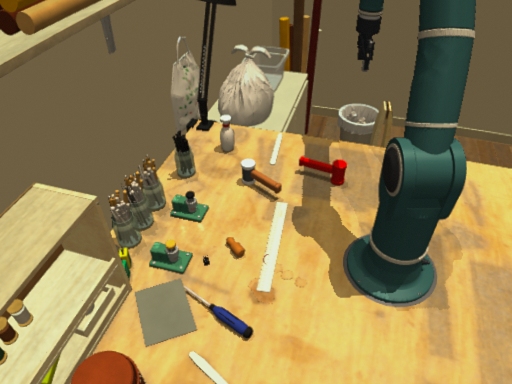

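```bash
python3 - <<'E'
import cv2,numpy as np
t=cv2.imread('pics/top0.png');s=cv2.imread('pics/side0.png')
f=lambda i,x,y,w,h,k:cv2.resize(i[y:y+h,x:x+w],None,fx=k,fy=k,interpolation=cv2.INTER_CUBIC)
a=np.hstack([f(t,150,100,50,60,6),f(t,275,150,50,70,5)[:300,:] if 0 else f(t,275,155,50,60,6)])
b=np.hstack([f(s,140,230,60,48,5),f(s,235,150,60,48,5)])
cv2.imwrite('pics/c1.png',np.vstack([a,b]))
E
```

```text
(no output)
```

View pics/c1.png

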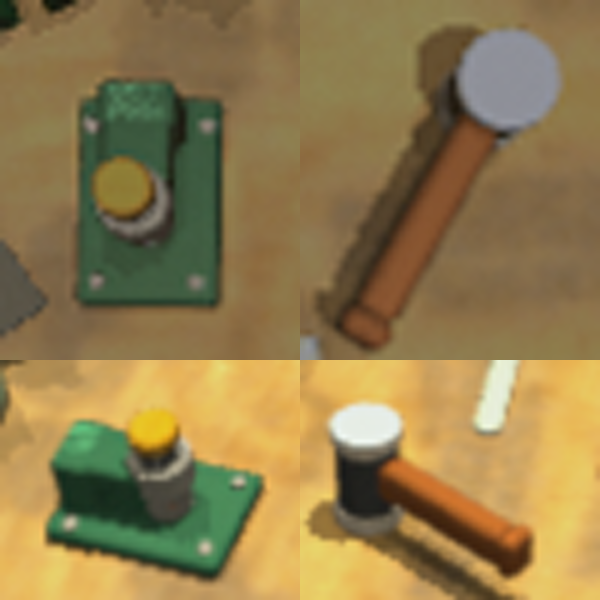

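```bash
python3 - <<'E'
from h import *
t=bot.calibration('top');s=bot.calibration('side')
print('cap',onz(t,170.1,130.8,.073),onz(s,170.4,243.6,.073))
m=onz(t,309.2,167.8,.07);print('head',m,onz(s,247.8,162.4,.07))
b=onz(t,285.6,208.8,.05);b2=onz(s,(517-300)/5+234.6,(548-360)/5+149.6,.045);print('butt',b,b2)
d=m-b;print('yaw',np.degrees(np.arctan2(d[1],d[0])),np.hypot(*d[:2]))
for q in((110,300),(85,300),(220,300),(85,100),(220,103)): print('foot',onz(t,q[0]/6+149.6,q[1]/6+99.6,.012))
print('black',onz(t,240,124,.074))
s=bot.observe();print(s['position'])
c=bot.calibration('wrist');print(np.array(c['tool_from_camera']).round(3).tolist(),c['camera_matrix'],c['k1'])
E
```

```text
cap [0.5214 0.1312 0.073 ] [0.5193 0.1355 0.073 ]
head [ 0.4385 -0.2256  0.07  ] [ 0.4384 -0.2279  0.07  ]
butt [ 0.3331 -0.1694  0.05  ] [ 0.3295 -0.1692  0.045 ]
yaw -28.066843699437335 0.11944705940290032
foot [0.486  0.1475 0.012 ]
foot [0.4856 0.1586 0.012 ]
foot [0.4877 0.0985 0.012 ]
foot [0.5775 0.1631 0.012 ]
foot [0.5785 0.1025 0.012 ]
black [ 0.5455 -0.0455  0.074 ]
[ 0.1617697  -0.62905808  0.25543898]
[[0.002, -0.953, -0.303, 0.078], [1.0, 0.001, 0.001, -0.0], [-0.001, -0.303, 0.953, -0.119], [0.0, 0.0, 0.0, 1.0]] [[324.33801766   0.         253.04255834]
 [  0.         324.33801766 184.57852459]
 [  0.           0.           1.        ]] -0.06731145361639414
```

Request:
jog_arm(
  targets=[
    [0, 0, 0, 0, 0, 8.56, 1],
    [0, 0, 0, 0, 0, 8.56, 1],
    [0, 0, 0, 0, 0, 8.56, 1],
    [0, 0, 0, 0, 0, 8.56, 1],
    [0, 0, 0, 0, 0, 8.56, 1],
    [1, -30, 0, 0, 0, 0, 1],
    [1, -40, 0, 0, 0, 0, 1],
    [1, -40, 0, 0, 0, 0, 1],
  ],
  squeeze=110,
)

```text
time: 0.9
position: [0.217, -0.5328, 0.2556]
orientation: [-3.141, 0.001, -0.496]
ft_force: [0.6, 0.1, 0.2]
width: 1.001
```

Request:
jog_arm(
  targets=[
    [1, -40, 0, 0, 0, 0, 1],
    [1, -40, 0, 0, 0, 0, 1],
    [2, -40, 0, 0, 0, 0, 1],
    [2, -40, 5, 0, 0, 0, 1],
    [2, -40, 5, 0, 0, 0, 1],
    [1, -40, 10, 0, 0, 0, 1],
    [1, -40, 10, 0, 0, 0, 1],
    [1, -40, 10, 0, 0, 0, 1],
  ],
)

```text
time: 1.7
position: [0.3789, -0.2563, 0.2159]
orientation: [3.142, -0.0, -0.495]
ft_force: [-0.4, 0.3, -0.4]
width: 0.999
```

Request:
jog_arm(
  targets=[
    [0, -30, 0, 0, 0, 0, 1],
    [0, -20, 0, 0, 0, 0, 1],
    [0, 0, 0, 0, 0, 0, 1],
    [0, 0, 0, 0, 0, 0, 1],
  ],
)

```text
time: 2.1
position: [0.4021, -0.214, 0.2161]
orientation: [3.141, 0.0, -0.495]
ft_force: [-0.4, 1.0, -0.7]
width: 1.0
```

```bash
cat >> h.py <<'E'
from scipy.spatial.transform import Rotation as R
def tool():
    s=bot.observe(); T=np.eye(4); T[:3,:3]=R.from_euler('xyz',s['orientation']).as_matrix(); T[:3,3]=s['position']; return s,T
E
python3 - <<'E'
from h import *
s,T=tool(); snap('wrist','w1'); c=bot.calibration('wrist'); W=T@np.array(c['tool_from_camera'])
print(s['time'],s['position'],np.degrees(s['orientation']),s['ft_force'])
y=np.radians(-28.4);d=np.array([np.cos(y),np.sin(y)]);m=np.array([.4385,-.227])
print(proj(c,[*m,.07],W),proj(c,[*(m-.128*d),.04],W))
g=np.r_[m-.038*d,.046]; print((T[:3,:3].T@(g-s['position'])*1000).round(1))
E
```

```text
2.1 [ 0.4020741  -0.21398383  0.21608536] [ 1.79974497e+02  2.77755386e-02 -2.83403015e+01] [-0.39000471  0.97936941 -0.7324675 ]
[246.5 132.5] [247.5 253.3]
[  0.3  -6.  170.1]
```

View pics/w1.png

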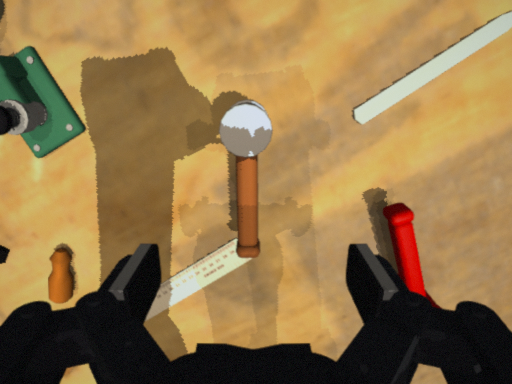

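Request:
jog_arm(
  targets=[
    [1, -6, 10, 0, 0, 0, 1],
    [1, 0, 30, 0, 0, 0, 1],
    [0, 0, 40, 0, 0, 0, 1],
    [0, 0, 40, 0, 0, 0, 1],
    [0, 0, 30, 0, 0, 0, 1],
    [0, 0, 15, 0, 0, 0, 1],
    [0, 0, 5, 0, 0, 0, 1],
    [0, 0, 0, 0, 0, 0, 1],
  ],
)

```text
time: 2.95
position: [0.4063, -0.2097, 0.0455]
orientation: [3.141, 0.002, -0.496]
ft_force: [0.3, -1.0, -1.0]
width: 0.998
```

Request:
jog_arm(
  targets=[
    [0, 0, 0, 0, 0, 0, 0],
    [0, 0, 0, 0, 0, 0, 0],
    [0, 0, 0, 0, 0, 0, 0],
    [0, 0, 0, 0, 0, 0, 0],
    [0, 0, 0, 0, 0, 0, 0],
    [0, 0, 0, 0, 0, 0, 0],
    [0, 0, 0, 0, 0, 0, 0],
    [0, 0, 0, 0, 0, 0, 0],
  ],
  squeeze=110,
)

```text
time: 3.75
position: [0.4072, -0.2097, 0.047]
orientation: [3.141, -0.001, -0.495]
ft_force: [-2.2, 1.1, 7.6]
width: 0.217
```

Request:
jog_arm(
  targets=[
    [0, 0, -5, 0, 0, 0, 0],
    [0, 0, -15, 0, 0, 0, 0],
    [0, 0, -30, 0, 0, 0, 0],
    [0, 0, -40, 0, 0, 0, 0],
    [0, 0, -20, 0, 0, 0, 0],
    [0, 0, 0, 0, 0, 0, 0],
    [0, 0, 0, 0, 0, 0, 0],
  ],
)

```text
time: 4.45
position: [0.4065, -0.2094, 0.156]
orientation: [3.141, 0.0, -0.495]
ft_force: [-1.0, -0.3, -2.9]
width: 0.215
```

```bash
python3 - <<'E'
from h import *
s,T=tool(); a=snap('wrist','w2'); b=snap('side','s2'); c=bot.calibration('wrist'); W=T@np.array(c['tool_from_camera'])
f=lambda i:i[:,:,::-1]
cv2.imwrite('pics/c2.png',np.hstack([cv2.resize(f(a),(400,300)),cv2.resize(f(b)[60:260,140:400],(390,300))]))
print(s['time'],s['position'],np.degrees(s['orientation']),s['ft_force'],s['width'])
E
```

```text
4.45 [ 0.40649773 -0.20936639  0.15601184] [ 1.79991446e+02  1.33006876e-02 -2.83820294e+01] [-0.97083973 -0.25809366 -2.90238836] 0.21532542772599977
```

View pics/c2.png

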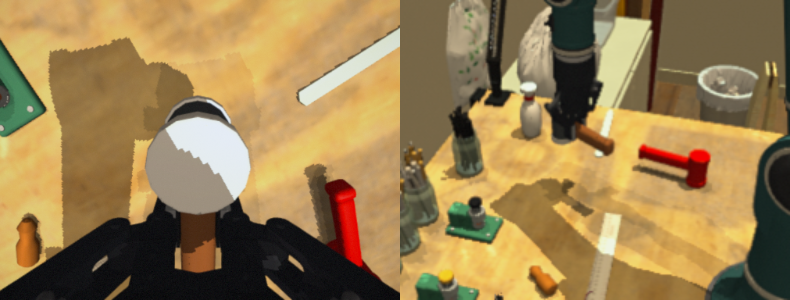

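```bash
python3 - <<'E'
from h import *
s,T=tool(); c=bot.calibration('wrist'); X=np.array(c['tool_from_camera'])
o,d=ray(c,253,211,X); p=o+d*(-.024-o[2])/d[2]; print('head in tool',p)
for cap in([.5214,.1312],[.5193,.1355],[.5203,.1333]):
  print((T[:3,:3].T@(np.r_[cap,.156]-s['position'])*1000-p*1000*[1,1,0]).round(1))
E
```

```text
head in tool [ 0.03910057 -0.00057633 -0.024     ]
[ -99.2 -353.7   -1. ]
[-103.  -356.5   -1. ]
[-101.1 -355.    -1. ]
```

Request:
jog_arm(
  targets=[
    [-5, -15, -15, 0, 0, 0, 0],
    [-12, -40, 0, 0, 0, 0, 0],
    [-12, -40, 0, 0, 0, 0, 0],
    [-12, -45, 0, 0, 0, 0, 0],
    [-12, -45, 0, 0, 0, 0, 0],
    [-12, -45, 0, 0, 0, 0, 0],
    [-12, -45, 0, 0, 0, 0, 0],
    [-12, -40, 0, 0, 0, 0, 0],
  ],
)

```text
time: 5.35
position: [0.4778, 0.1121, 0.1696]
orientation: [3.14, 0.002, -0.494]
ft_force: [-0.0, -0.3, -2.4]
width: 0.216
```

Request:
jog_arm(
  targets=[
    [-7, -25, 0, 0, 0, 0, 0],
    [-5, -15, 0, 0, 0, 0, 0],
    [0, 0, 0, 0, 0, 0, 0],
    [0, 0, 0, 0, 0, 0, 0],
    [0, 0, 0, 0, 0, 0, 0],
  ],
)

```text
time: 5.85
position: [0.4863, 0.1492, 0.1704]
orientation: [3.14, 0.001, -0.497]
ft_force: [0.2, 1.1, -2.0]
width: 0.217
```

```bash
python3 - <<'E'
from h import *
s,T=tool(); a=snap('top','t3'); b=snap('side','s3')
k=lambda i,x,y,w,h:cv2.resize(i[y:y+h,x:x+w,::-1],(400,400),interpolation=cv2.INTER_CUBIC)
cv2.imwrite('pics/c3.png',np.hstack([k(a,130,90,80,80),k(b,130,190,90,90)]))
print(s['time'],s['position'],np.degrees(s['orientation']),s['ft_force'],s['width'])
h=T[:3,3]+T[:3,:3]@[.039,0,0]; print(h)
E
```

```text
5.85 [0.48630859 0.14921859 0.17036558] [ 1.79885206e+02  6.31109956e-02 -2.84791830e+01] [ 0.23780555  1.13848145 -2.0430336 ] 0.2167305661956806
[0.52058919 0.13062186 0.17032262]
```

View pics/c3.png

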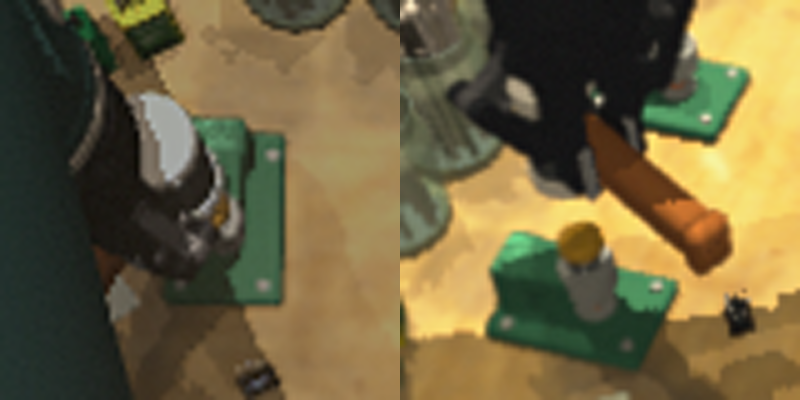

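Request:
jog_arm(
  targets=[
    [0, 0, 15, 0, 0, 0, 0],
    [0, 0, 20, 0, 0, 0, 0],
    [0, 0, 5, 0, 0, 0, 0],
    [0, 0, 0, 0, 0, 0, 0],
    [0, 0, 0, 0, 0, 0, 0],
  ],
)

```text
time: 6.45
position: [0.4872, 0.1507, 0.1318]
orientation: [-3.141, -0.001, -0.496]
ft_force: [0.4, 1.0, -3.0]
width: 0.216
```

Request:
jog_arm(
  targets=[
    [0, 0, 10, 0, 0, 0, 0],
    [0, 0, 13, 0, 0, 0, 0],
    [0, 0, 0, 0, 0, 0, 0],
    [0, 0, 0, 0, 0, 0, 0],
  ],
)

```text
time: 6.85
position: [0.4861, 0.1506, 0.1076]
orientation: [3.14, 0.001, -0.495]
ft_force: [-0.5, -0.7, -2.2]
width: 0.215
```

Request:
jog_arm(
  targets=[
    [0, 0, 1.5, 0, 0, 0, 0],
    [0, 0, 0, 0, 0, 0, 0],
    [0, 0, 0, 0, 0, 0, 0],
  ],
)

```text
time: 7.15
position: [0.4863, 0.1508, 0.107]
orientation: [3.141, 0.001, -0.495]
ft_force: [-4.1, -0.5, 4.0]
width: 0.212
```

Request:
jog_arm(
  targets=[
    [0, 0, 1, 0, 0, 0, 0],
    [0, 0, 0, 0, 0, 0, 0],
    [0, 0, 0, 0, 0, 0, 0],
  ],
)

```text
time: 7.45
position: [0.4862, 0.1509, 0.1068]
orientation: [3.141, 0.0, -0.495]
ft_force: [-7.1, -0.8, 13.8]
width: 0.215
```

Request:
jog_arm(
  targets=[
    [0, 0, -5, 0, 0, 0, 0],
    [0, 0, -20, 0, 0, 0, 0],
    [0, 0, -30, 0, 0, 0, 0],
    [0, 0, -10, 0, 0, 0, 0],
    [5, 15, 0, 0, 0, 0, 0],
    [12, 35, 0, 0, 0, 0, 0],
    [12, 45, 0, 0, 0, 0, 0],
    [12, 45, 0, 0, 0, 0, 0],
  ],
)

```text
time: 8.25
position: [0.4557, 0.0069, 0.1702]
orientation: [3.141, 0.0, -0.494]
ft_force: [1.0, -0.7, -2.2]
width: 0.218
```

Request:
jog_arm(
  targets=[
    [12, 45, 0, 0, 0, 0, 0],
    [12, 45, 0, 0, 0, 0, 0],
    [12, 45, 0, 0, 0, 0, 0],
    [12, 40, 0, 0, 0, 0, 0],
    [7, 25, 0, 0, 0, 0, 0],
    [5, 15, 0, 0, 0, 0, 0],
    [0, 0, 0, 0, 0, 0, 0],
    [0, 0, 0, 0, 0, 0, 0],
  ],
)

```text
time: 9.05
position: [0.4068, -0.209, 0.1703]
orientation: [-3.141, 0.001, -0.496]
ft_force: [1.0, 0.8, -2.7]
width: 0.221
```

```bash
python3 - <<'E'
from h import *
s,T=tool(); w=snap('wrist','w4'); b=snap('side','s4'); t=snap('top','t4')
k=lambda i,x,y,w,h,W:cv2.resize(i[y:y+h,x:x+w,::-1],(W,300),interpolation=cv2.INTER_CUBIC)
cv2.imwrite('pics/c4.png',np.hstack([k(w,0,0,512,384,400),k(b,140,200,80,80,300)]))
print(s['time'],s['position'],np.degrees(s['orientation']),s['ft_force'],s['width'])
E
```

```text
9.05 [ 0.40676905 -0.2090376   0.17027111] [-1.79986254e+02  4.76331126e-02 -2.83963761e+01] [ 0.99343383  0.79253237 -2.72824681] 0.22086832930897388
```

View pics/c4.png

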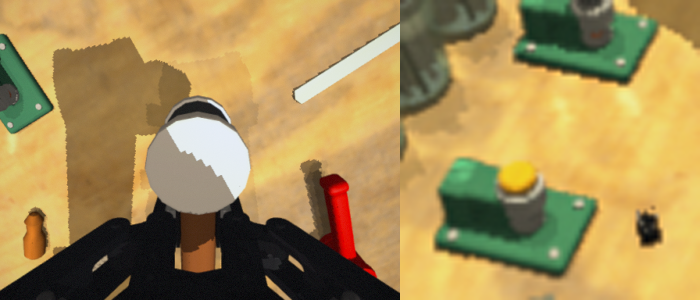

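Request:
jog_arm(
  targets=[
    [0, 0, 15, 0, 0, 0, 0],
    [0, 0, 35, 0, 0, 0, 0],
    [0, 0, 35, 0, 0, 0, 0],
    [0, 0, 25, 0, 0, 0, 0],
    [0, 0, 10, 0, 0, 0, 0],
    [0, 0, 2, 0, 0, 0, 0],
    [0, 0, 0, 0, 0, 0, 0],
    [0, 0, 0, 0, 0, 0, 0],
  ],
)

```text
time: 10.0
position: [0.408, -0.2098, 0.0499]
orientation: [-3.141, -0.002, -0.495]
ft_force: [0.1, -0.5, -2.3]
width: 0.218
```

Request:
jog_arm(
  targets=[
    [0, 0, 1, 0, 0, 0, 0],
    [0, 0, 0, 0, 0, 0, 0],
    [0, 0, 0, 0, 0, 0, 0],
  ],
)

```text
time: 10.3
position: [0.4072, -0.2097, 0.0483]
orientation: [3.142, -0.001, -0.495]
ft_force: [-0.5, 0.1, -3.1]
width: 0.215
```

Request:
jog_arm(
  targets=[
    [0, 0, 1, 0, 0, 0, 0],
    [0, 0, 0, 0, 0, 0, 0],
    [0, 0, 0, 0, 0, 0, 0],
  ],
)

```text
time: 10.6
position: [0.4071, -0.2097, 0.0471]
orientation: [3.142, -0.0, -0.495]
ft_force: [-0.2, 0.7, 4.0]
width: 0.215
```

Request:
jog_arm(
  targets=[
    [0, 0, 0.7, 0, 0, 0, 0],
    [0, 0, 0, 0, 0, 0, 0],
    [0, 0, 0, 0, 0, 0, 0],
  ],
)

```text
time: 10.9
position: [0.4071, -0.2096, 0.047]
orientation: [3.141, -0.0, -0.495]
ft_force: [-3.8, 0.9, 13.4]
width: 0.217
```

Firmly on the bench; ease off slightly and release.

Request:
jog_arm(
  targets=[
    [0, 0, -0.6, 0, 0, 0, 0],
    [0, 0, 0, 0, 0, 0, 0.4],
    [0, 0, 0, 0, 0, 0, 0.7],
    [0, 0, 0, 0, 0, 0, 1],
    [0, 0, 0, 0, 0, 0, 1],
    [0, 0, 0, 0, 0, 0, 1],
    [0, 0, 0, 0, 0, 0, 1],
    [0, 0, 0, 0, 0, 0, 1],
  ],
)

```text
time: 11.7
position: [0.407, -0.2095, 0.0466]
orientation: [3.142, 0.0, -0.495]
ft_force: [0.4, 0.5, -0.6]
width: 1.004
```

Request:
jog_arm(
  targets=[
    [0, 0, -10, 0, 0, 0, 1],
    [0, 0, -25, 0, 0, 0, 1],
    [0, 0, -35, 0, 0, 0, 1],
    [0, 0, -40, 0, 0, 0, 1],
    [0, 0, -40, 0, 0, 0, 1],
    [-40, 0, -20, 0, 0, 0, 1],
    [0, 0, 0, 0, 0, 0, 1],
    [0, 0, 0, 0, 0, 0, 1],
  ],
)

```text
time: 12.5
position: [0.3716, -0.1906, 0.2178]
orientation: [3.141, -0.003, -0.495]
ft_force: [0.4, 0.6, -1.1]
width: 0.996
```

```bash
python3 - <<'E'
from h import *
s,T=tool(); w=snap('wrist','w5'); b=snap('side','s5')
k=lambda i,x,y,w,h,W:cv2.resize(i[y:y+h,x:x+w,::-1],(W,300),interpolation=cv2.INTER_CUBIC)
cv2.imwrite('pics/c5.png',np.hstack([k(w,0,0,512,384,400),k(b,140,140,160,140,343)]))
print(s['time'],s['position'],s['ft_force'],s['width'])
E
```

```text
12.5 [ 0.37164401 -0.1905605   0.21782605] [ 0.44765094  0.5621345  -1.06376889] 0.9962968718897891
```

View pics/c5.png

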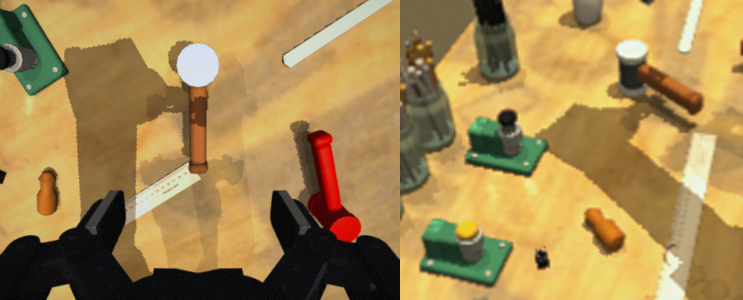

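The mallet stands upright and free, the brass cap is down on its guide, and the black cap is still up.

```bash
python3 -c "
from plant import bot
print(bot.sign_off())"
```

```text
the job is handed in; nothing more can be done
None
```

I gripped the mallet by its handle near the head and struck the brass-capped punch with one downward blow, commanded at 100–130 mm/s. I then pressed it the last millimetre until it stopped. After that I stood the mallet back in its original place, released it, backed the gripper away, and handed the job in at about 12.6 s; `sign_off` gives no verdict.

- **Brass punch:** when pressed, the force rose to about 17 N at the predicted home height and the cap moved no further. In the side picture the cap sits down on its guide. I did not measure the speed of the blow itself; I only know the commanded speed and that most of the travel happened during it.
- **Mallet:** the last pictures show it upright and clear of the open gripper.
- **Black-capped punch:** it still looks up in the last picture, and the mallet was carried clear of it.
- **Disagreement:** the top and side cameras placed the brass cap about 4 mm apart in y. I aimed at the middle, and the measured head position came out within about 5 mm of both, inside the head's radius of 22 mm.

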